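# Find the solar lantern with the loose screw cap and flag it

### The arm

A 6-joint arm with a two-finger parallel gripper is mounted at the origin on the work surface. World frame = base frame: x ahead of the robot, y to its left, z up, the work surface at z = 0. Lengths are in mm, angles in rad, forces in N, time in s.
With the tool pointing down it reaches from about 300 to 1000 mm from the base axis. Payload 5.1 kg.
Tool frame: the origin (TCP) lies at the very end of the fingers, on their centre line; the grasp point (between the pads) lies 19 mm behind it (grip_depth is the distance from the TCP to the grasp point, in mm); z points along the fingers, y is the line along which they close (so a half turn about z gives the same grasp; the last joint's range is limited). The gripper opens to 95 mm and grips with 3 to 60 N. Pads are 20 mm wide; open, the fingers measure 119 mm over their backs; the gripper's body (75 mm by 180 mm) begins 59 mm behind the grasp point.
Start: joints at [-1.26, 0.124, 1.65, -0, 1.367, -0.083], TCP at [249.373, -600.248, 214.656] pointing down, gripper open.
Joint ranges: [-2.61, 2.61], [-1.02, 2.33], [0.03, 2.71], [-1.35, 4.49], [0.32, 2.68], [-2.91, 2.91]. Speed limits (rad/s): [2.57, 2.57, 3.14, 3.14, 3.14, 3.14].

### API

Orientations are given as a rotation vector (axis times angle).
In Python, from bench import * gives the robot as it stands.
- The arm moves only by the shell command python3 -m pendant 'ROWS' [OPENING] [FORCE]. ROWS is JSON, a list of rows, each an object with "delta_pos": the shift along the tool's x, y, z in m, a list of three; "turn": the turn, a rotation vector about the tool's x, y, z in degrees, a list of three. A call has 1 to 20 rows; each row is the pose to reach, as a shift and turn from the pose commanded when the call began, along the tool's axes at that moment; what a row does not reach only later rows make up. A row lasts 1/12 s, in which the tool goes at most 41.7 mm and 7.16 degrees, less where a joint would pass 70% of its speed; a pose out of reach is approached as far as the arm can. A call with a gripper value outside its range is refused whole. OPENING is the opening, from 0 (shut) to 1 (fully open), set as the call begins (- or left out, the last holds). The fingers move at their own pace and stop on an object; FORCE is the grip in N (left out, the last holds). Time passes only in rows, so rows that repeat a pose let the fingers close. It gives the time, the measured TCP pose, the force, the opening and the grip force at its end, in the units of the state.
- read_state(): the state, without advancing time (a new reading comes with each control period).
- camera(name): name is "scene" or "top"; returns a dict with "color" (420x560x3 uint8, red, green, blue), "intrinsics" (3x3 intrinsics, pixels), "R" (3x3) and "t" (3): a world point X has camera coordinates R X + t. Camera axes: x right, y down, z forward; pixel columns grow to the right and rows downward; lengths in mm; the calibration is good to about 2 mm. A picture is of the moment at which its call begins. There is no depth.
- sign_off(): hands the job in; it is judged then, once.
The state is a dict: "time": time; "qpos": joint angles; "qvel": joint speeds; "joint_efforts": joint torques, N m; "ee_pos": TCP position; "ee_rot": TCP orientation; "wrist_force": force on the tool from outside, world axes, zero at the start; "moment": the same for the moment, N m; "finger_gap": finger opening in mm; "grasp_force": force on a finger pad.
Only numpy, scipy, OpenCV 4.12 (cv2) and the standard library are available. Lean on these libraries where they do the work, as an engineer would, in place of code of your own. Each camera call takes 0.05 s, during which the arm holds its last target. There are 200 camera calls.

### The job

Test the screw caps of both solar lanterns: grip each cap's wing and turn it gently anticlockwise (seen from above), loading it to about 0.5 N m for a moment and never to 0.8 N m, which would break a sound seal. The loose one gives way far below that: turn it on by at least 20 degrees to be sure and leave it so. After testing both, stand the wooden tally peg fully home in the dock hole of the lantern with the loose cap, gently, and leave everything else where it is.

Things in the scene. Friction and masses are not known exactly. Their poses are not given: they have to be found in the camera images.
- lantern_m: Green plastic solar lantern, 100 mm across, 160 mm tall to the top of its hood, fixed with its wooden dock plate to the ledge. Origin: on the ledge, under the lantern's axis; z up. The plate, 30 mm thick and 110 mm wide, runs 150 mm from the axis to the lantern's -x (robot's side) and 60 mm to +x. A thin bail handle hangs folded on the +x side, clear of the cap.
- lantern_m_hole (a point): Middle of the mouth of the round hole in this lantern's dock plate, at the plate's top face (30 mm above the ledge), 115 mm from the lantern's axis on its -x side. 32 mm across, 24 mm deep, flat floor, 2 mm chamfer.
- cap_m_wing (a point): Middle of the wing of this lantern's black screw cap, on the turning axis, 187 mm above the ledge. The wing is an upright bar 46 mm long (this point's x), 12 mm thick (y), from 172 mm to 202 mm above the ledge; under it is the cap's disc, 54 mm across, 12 mm high, on the hood. The point turns with the cap.
- cap_m (a joint): Cap turn, rad; 0 at the start, positive = anticlockwise from above (unscrewing). One lantern's cap is sound, the other's loose. Sound: winds up springily on its seal, 0.083 rad per N m (0.042 rad at 0.5 N m), and springs back when let go. Loose: gives way at about 0.1 N m, goes on turning at about that torque, to a stop at 1.2 rad, and stays where it is left.
- lantern_n: Green plastic solar lantern, 100 mm across, 160 mm tall to the top of its hood, fixed with its wooden dock plate to the ledge. Origin: on the ledge, under the lantern's axis; z up. The plate, 30 mm thick and 110 mm wide, runs 150 mm from the axis to the lantern's -x (robot's side) and 60 mm to +x. A thin bail handle hangs folded on the +x side, clear of the cap.
- lantern_n_hole (a point): Middle of the mouth of the round hole in this lantern's dock plate, at the plate's top face (30 mm above the ledge), 115 mm from the lantern's axis on its -x side. 32 mm across, 24 mm deep, flat floor, 2 mm chamfer.
- cap_n_wing (a point): Middle of the wing of this lantern's black screw cap, on the turning axis, 187 mm above the ledge. The wing is an upright bar 46 mm long (this point's x), 12 mm thick (y), from 172 mm to 202 mm above the ledge; under it is the cap's disc, 54 mm across, 12 mm high, on the hood. The point turns with the cap.
- cap_n (a joint): Cap turn, rad; 0 at the start, positive = anticlockwise from above (unscrewing). One lantern's cap is sound, the other's loose. Sound: winds up springily on its seal, 0.083 rad per N m (0.042 rad at 0.5 N m), and springs back when let go. Loose: gives way at about 0.1 N m, goes on turning at about that torque, to a stop at 1.2 rad, and stays where it is left.
- tally: Loose wooden tally peg standing upright on the ledge, 85 mm tall, about 50 g: a round shank 28 mm in diameter (foot chamfered) with a round head 36 mm across from 62 mm to 85 mm above the foot. Origin: centre of the foot; z along the peg towards the head.
- mug: Stainless steel mug, 72 mm across, 80 mm tall. Bystander, leave alone. Origin: centre of the underside.
- comb: Plastic comb lying flat, 150 mm long, 5 mm thick. Bystander, leave alone. Origin: centre of the underside.
- panel: Folded solar panel lying flat, 150 x 210 x 18 mm, with a spring clip on its edge. Bystander, leave alone. Origin: centre of the underside.
- torch: Aluminium torch standing on its end, 145 mm tall, 42 mm across the head. Bystander, leave alone. Origin: centre of the underside.
- jar: Glass jar, 68 mm across, 100 mm tall. Bystander, leave alone. Origin: centre of the underside.
- bowl: White bowl, 120 mm across, 50 mm tall. Bystander, leave alone. Origin: centre of the underside.
- padlock: Brass padlock lying flat, 42 x 36 x 16 mm with a shackle. Bystander, leave alone. Origin: centre of the underside.
Not all that is in view belongs to the job. What is shaped like the lantern_m but pink is not meant.

How it is judged (in metres and radians):
On the way, in this order (a step that is already met when the one before it is completed fails the run):
1. the sound cap is loaded anticlockwise to at least 0.4 N m (wound up by 0.033 rad) (value of joint cap_m above 0.0333333 rad), for 0.2 s.
2. with the loose cap turned on by at least 0.3 rad, the tally peg is picked up (value of joint cap_n above 0.3 rad and height (world z) of tally above 0.03 m), for 0.2 s.
At the end, for the whole second after the job is handed in: The tally peg stands upright (within 0.12 rad), at rest and released, within 5 mm of the middle of the loose-capped lantern's dock hole and at least 19 mm down in it (24 mm deep); the loose cap is left turned on by at least 0.3 rad; the sound cap is back within 0.015 rad of where it was (horizontal distance between tally and lantern_n_hole below 0.005 m and z of tally in the frame of lantern_n_hole below -0.019 m and angle between tally's own z axis and vertical below 0.12 rad and linear speed of tally below 0.02 m/s and value of joint cap_n above 0.3 rad and value of joint cap_m between -0.015 and 0.015 rad); the robot touches nothing.
It fails at once if the sound cap is turned either way with more than 0.9 N m (0.075 rad) (value of joint cap_m above 0.075 rad or value of joint cap_m below -0.075 rad).
It fails at once if the loose cap is turned clockwise by more than 0.1 rad (value of joint cap_n below -0.1 rad).
It fails at once if the tally peg is pressed or dropped on a dock with more than 25 N (contact force between tally and lantern_m above 25 N or contact force between tally and lantern_n above 25 N).
It fails at once if a bystander is moved by more than 20 mm (distance of any of mug, comb, panel, torch, jar, bowl, padlock from where it was at the start of the episode above 0.02 m).
It also fails if it takes over 72 s, if anything falls off the work surface, if the arm or the gripper's body presses on something with over 40 N, if the wrist force passes 120 N, or if a joint passes its speed limit or range.

## Working session

There is one attempt and no reset: what is moved stays moved. The work goes in short steps, Python scripts to look and compute and a shell command to move; the robot and the scene stay as the last step left them, time stands still between calls to the robot, and variables do not carry over. Pictures are saved under pics/ and viewed, at most 10 in all, crops included, and the job is handed in when it is done.

```bash
mkdir -p pics; ls
python3 - <<'E'
from bench import *
import cv2,numpy as np
for n in("scene","top"):
    c=camera(n); cv2.imwrite(f"pics/{n}0.png",c["color"][:,:,::-1]); print(n,np.round(c["intrinsics"],1).tolist(),np.round(c["R"],4).tolist(),np.round(c["t"],1).tolist())
print(read_state())
E
```

```text
pics
scene [[379.2, 0.0, 277.0], [0.0, 379.2, 209.0], [0.0, 0.0, 1.0]] [[0.3115, 0.9502, -0.0061], [0.7946, -0.264, -0.5468], [-0.5212, 0.1654, -0.8373]] [-180.3, -352.2, 1308.9]
top [[384.3, 0.0, 281.3], [0.0, 384.3, 213.3], [0.0, 0.0, 1.0]] [[0.0249, -0.9997, 0.0053], [-0.9952, -0.0253, -0.0944], [0.0945, -0.0029, -0.9955]] [-8.4, 547.2, 980.8]
{'time': 0.1, 'qpos': array([-1.25960998e+00,  1.24453473e-01,  1.65154428e+00,  1.07399132e-05,
        1.36748870e+00, -8.25880211e-02]), 'qvel': array([ 0.00014938, -0.00125   , -0.00240454,  0.002579  ,  0.00048835,
        0.00052679]), 'joint_efforts': array([ 1.41695691e-04, -4.18882370e+01, -3.61096144e+01,  7.76059390e-02,
        4.61959583e-02, -8.10866118e-05]), 'ee_pos': array([ 249.19412367, -599.70466157,  213.49713145]), 'ee_rot': array([-3.07905225e+00, -6.14179205e-01,  3.22668587e-04]), 'wrist_force': array([-0.21265161,  0.19590602, -1.4982547 ]), 'moment': array([ 0.00021864, -0.03751447, -0.01850434]), 'grasp_force': 0.0, 'finger_gap': 95.30886563144318}
```

View pics/scene0.png

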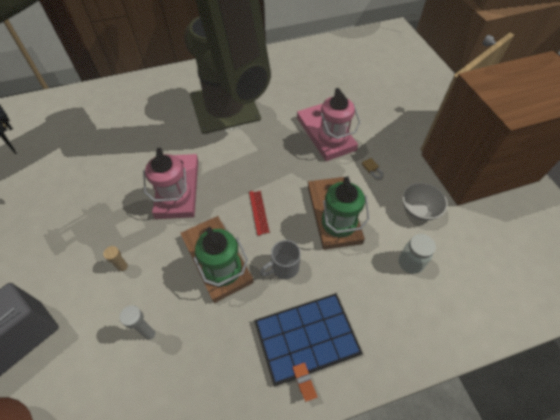

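View pics/top0.png

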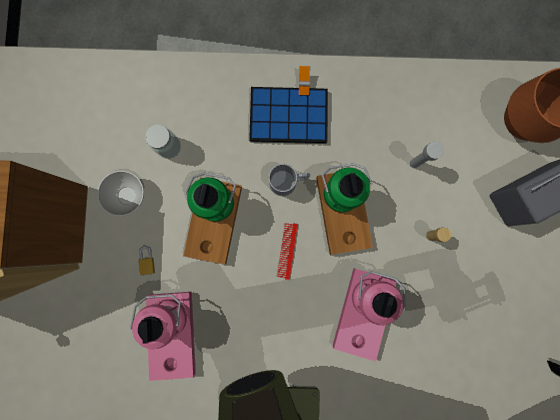

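The top view shows the green lanterns at about (210,195) and (348,188), their holes at (206,246) and (349,237), and the peg at (438,235). The scene view agrees. Next I'll enlarge the caps and measure them.

```bash
cat > h.py <<'E'
from bench import *
import cv2,numpy as np
def ray(c,u,v,z):
    K,R,t=map(np.array,(c["intrinsics"],c["R"],c["t"])); C=-R.T@t; d=R.T@np.linalg.inv(K)@[u,v,1]
    return C+d*(z-C[2])/d[2]
def proj(c,X):
    p=np.array(c["intrinsics"])@(np.array(c["R"])@np.array(X,float)+c["t"]); return p[:2]/p[2]
def avg(n,k=4):
    c=camera(n); c["color"]=np.mean([c["color"]]+[camera(n)["color"] for _ in range(k-1)],0).astype(np.uint8); return c
def tri(a,ua,b,ub):
    P=[np.array(c["intrinsics"])@np.c_[np.array(c["R"]),np.array(c["t"])] for c in(a,b)]
    X=cv2.triangulatePoints(P[0],P[1],np.array(ua,float).reshape(2,1),np.array(ub,float).reshape(2,1)); return (X[:3]/X[3]).ravel()
E
python3 - <<'E'
from h import *
T=avg("top");S=avg("scene")
np.save("T.npy",T,allow_pickle=True);np.save("S.npy",S,allow_pickle=True)
def crop(c,u,v,r=33,s=264): return cv2.resize(c["color"][v-r:v+r,u-r:u+r],(s,s),interpolation=cv2.INTER_CUBIC)
L=np.hstack([crop(T,210,195),crop(T,350,187),crop(T,438,235)]);M=np.hstack([crop(S,213,240),crop(S,346,190),crop(S,117,260)])
cv2.imwrite("pics/crops.png",np.clip(np.vstack([L,M]).astype(float)*1.6,0,255)[:,:,::-1])
def blobs(c,m,roi,name):
    u0,u1,v0,v1=roi; z=np.zeros_like(m);z[v0:v1,u0:u1]=m[v0:v1,u0:u1]
    n,_,st,ce=cv2.connectedComponentsWithStats(z.astype(np.uint8))
    for i in range(1,n):
        if st[i,4]>25: print(name,st[i],np.round(ce[i],1))
g=lambda c:c["color"].max(2)
for roi in((190,230,175,215),(330,370,168,208)): blobs(T,g(T)<60,roi,"capT")
for roi in((190,222,234,258),(338,362,226,250)): blobs(T,g(T)<85,roi,"holeT")
for roi in((195,235,220,262),(326,366,170,210)): blobs(S,g(S)<60,roi,"capS")
hsv=cv2.cvtColor(T["color"],cv2.COLOR_RGB2HSV);m=(hsv[...,0]<22)&(hsv[...,0]>5)&(hsv[...,1]>90)
blobs(T,m,(420,460,220,250),"tallyT"); blobs(T,m,(180,245,180,270),"plT");blobs(T,m,(310,380,170,260),"plT")
hsv=cv2.cvtColor(S["color"],cv2.COLOR_RGB2HSV);m=(hsv[...,0]<22)&(hsv[...,0]>5)&(hsv[...,1]>90)
blobs(S,m,(95,140,240,280),"tallyS")
E
```

```text
capT [217 180  13  35  95] [224.9 199.2]
capT [194 184  24  25 459] [205.6 195.9]
capT [339 173  25  25 460] [351.1 185.4]
capT [343 201  22   7  30] [353.1 205.8]
holeT [200 241   9  12  64] [203.8 246.8]
holeT [343 233   6  11  26] [345.  238.3]
capS [202 228  25  26 458] [213.6 242.1]
capS [335 178  22  25 377] [345.6 191.9]
tallyT [426 228  25  14 259] [439.1 234.7]
plT [222 182  11  12  60] [228.6 186.1]
plT [ 183  185   58   80 2016] [211.2 235.8]
plT [324 173  10  11  50] [327.6 176.8]
plT [ 316  175   57   80 2041] [344.6 226.5]
tallyS [105 248  13  11 108] [111. 253.][ WARN:0@3.115] global loadsave.cpp:1063 imwrite_ Unsupported depth image for selected encoder is fallbacked to CV_8U.
```

View pics/crops.png

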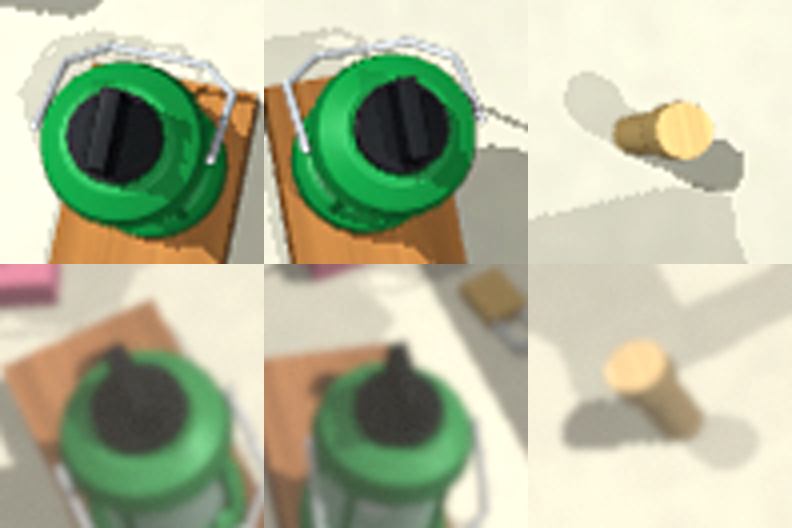

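The wings are the lighter bars, roughly along each plate. In the top view they run (205,184.5)→(201,204.5) on the left and (353,174)→(355,194) on the right. The peg head is centred near (444,234.5).

Run:
```python
from h import *
T=np.load("T.npy",allow_pickle=True).item();S=np.load("S.npy",allow_pickle=True).item()
r=lambda a:np.round(a,1)
hsv=cv2.cvtColor(T["color"],cv2.COLOR_RGB2HSV)
print("cam",r(-np.array(T["R"]).T@T["t"]))
for nm,a,b,roi in(("L",(205,184.5),(201,204.5),(183,241,180,270)),("R",(353,174.25),(355,193.75),(314,378,170,260))):
    A,B=ray(T,*a,202),ray(T,*b,202); print(nm,"wing",r((A+B)/2),"len",r(np.linalg.norm(A-B)),"ang",r(np.degrees(np.arctan2(*(A-B)[1::-1]))))
    u0,u1,v0,v1=roi
    m=np.zeros(hsv.shape[:2],np.uint8); q=hsv[v0:v1,u0:u1]; m[v0:v1,u0:u1]=((q[...,0]<25)&(q[...,0]>3)&(q[...,1]>90)).astype(np.uint8)
    n,l,st,_=cv2.connectedComponentsWithStats(m);k=1+np.argmax(st[1:,4])
    cs,h=cv2.findContours((l==k).astype(np.uint8),cv2.RETR_CCOMP,cv2.CHAIN_APPROX_NONE)
    big=max(cs,key=len)[:,0]; P=np.array([ray(T,*p,30)[:2] for p in big],np.float32)
    print(" plate rect",cv2.minAreaRect(P))
    print(" corners",r(cv2.boxPoints(cv2.minAreaRect(P))).tolist())
    # hole: darker than wood neighbourhood
    V=T["color"].sum(2).astype(int); hu,hv=(206,246) if nm=="L" else (349,237.5); hu,hv=int(hu),int(hv)
    w=V[hv-10:hv+11,hu-11:hu+12]; 
    print(w[10].tolist()); 
    mm=(w<0.85*np.median(w)).astype(np.uint8); n,l,st,ce=cv2.connectedComponentsWithStats(mm); k=1+np.argmax(st[1:,4]); print(" hole st",st[k])
    x0,y0=hu-11,hv-10; print(" hole",r(ray(T,x0+st[k,0]+st[k,2]/2-.5,y0+st[k,1]+st[k,3]/2-.5,30)), "px",x0+st[k,0]+st[k,2]/2-.5,y0+st[k,1]+st[k,3]/2-.5)
    # black cap circle
    cu,cv_=(205,196) if nm=="L" else (351,185)
    n,l,st,ce=cv2.connectedComponentsWithStats((T["color"].max(2)<60).astype(np.uint8)); k=l[cv_,cu]
    print(" cap disc z172 bbox ctr",r(ray(T,st[k,0]+st[k,2]/2-.5,st[k,1]+st[k,3]/2-.5,172)),"blob ctr at 180",r(ray(T,*ce[k],176)), st[k])
# peg head
v=T["color"].astype(int); m=((hsv[...,0]<30)&(hsv[...,1]>60)).astype(np.uint8); m[:228]=0;m[245:]=0;m[:,:420]=0;m[:,455:]=0
m2=(m>0)&(v.sum(2)>450); ys,xs=np.nonzero(m2); print("head",xs.min(),xs.max(),ys.min(),ys.max(),r(ray(T,(xs.min()+xs.max())/2,(ys.min()+ys.max())/2,85)))
print("head est",r(ray(T,444,234.5,85)),"scene",r(ray(S,78+84+ (638-528)/4-77+ -0,227+(366-264)/4,85)))
```

```text
cam [ 452.2    8.3 1028.1]
L wing [567.1 176.6 202. ] len 44.4 ang -8.7
 plate rect ((524.0054931640625, 184.49954223632812), (112.3873519897461, 209.41896057128906), 80.47036743164062)
 corners [[411.3999938964844, 146.39999389648438], [618.0, 111.69999694824219], [636.5999755859375, 222.60000610351562], [430.0, 257.29998779296875]]
[264, 259, 260, 260, 242, 128, 92, 138, 173, 165, 166, 165, 177, 220, 288, 282, 268, 244, 270, 284, 281, 280, 281]
 hole st [  5   4  12  14 109]
 hole [455.7 199.2  30. ] px 205.5 246.5
 cap disc z172 bbox ctr [568. 177. 172.] blob ctr at 180 [567.7 176.  176. ] [194 184  24  25 459]
R wing [ 598.6 -150.6  202. ] len 43.1 ang 6.2
 plate rect ((556.57666015625, -157.76881408691406), (210.01539611816406, 113.62897491455078), 10.95738697052002)
 corners [[442.70001220703125, -121.9000015258789], [464.29998779296875, -233.5], [670.5, -193.60000610351562], [648.9000244140625, -82.0]]
[259, 257, 256, 256, 246, 161, 168, 166, 173, 198, 290, 283, 273, 233, 242, 232, 163, 198, 271, 278, 274, 277, 282]
 hole st [ 5  4 13 14 97]
 hole [ 488.2 -171.7   30. ] px 349.0 237.5
 cap disc z172 bbox ctr [ 601.4 -149.6  172. ] blob ctr at 180 [ 599.9 -149.1  176. ] [339 173  25  25 460]Traceback (most recent call last):
  File "<stdin>", line 27, in <module>
    return umr_minimum(a, axis, None, out, keepdims, initial, where)
ValueError: zero-size array to reduction operation minimum which has no identity
```

```bash
cat >> h.py <<'E'
from scipy.spatial.transform import Rotation as Ro
def plan(x,y,z,yaw=None):
    "tool-frame shift (mm) and z turn (deg) to TCP x,y,z, tool pointing down, tool x at yaw (mod 180)"
    s=read_state(); R=Ro.from_rotvec(s["ee_rot"]); d=R.inv().apply(np.array([x,y,z])-s["ee_pos"])
    M=R.as_matrix(); cur=np.degrees(np.arctan2(M[1,0],M[0,0])); out=0
    if yaw is not None:
        w=Ro.from_euler("ZX",[yaw,180],degrees=True)
        rv=np.degrees((R.inv()*w).as_rotvec()); w2=np.degrees((R.inv()*w*Ro.from_euler("z",180,degrees=True)).as_rotvec())
        out=np.round(min(rv,w2,key=np.linalg.norm),2)
    print("pos",np.round(s["ee_pos"],1),"xyaw",round(cur,2),"tilt",round(np.degrees(np.arccos(-M[2,2])),2),"-> shift mm",np.round(d,1),"turn",out)
E
python3 - <<'E'
from h import *
T=np.load("T.npy",allow_pickle=True).item();S=np.load("S.npy",allow_pickle=True).item()
V=T["color"].sum(2).astype(int)
for cu,cv_ in((205,196),(351,185)):
    n,l,st,ce=cv2.connectedComponentsWithStats((T["color"].max(2)<75).astype(np.uint8)); k=l[cv_,cu]
    print(V[cv_,cu-14:cu+15].tolist())
    th=np.median(V[l==k])+12; 
    for th in(80,90,100,110,120):
        ys,xs=np.nonzero((l==k)&(V>th)&(cv2.erode((l==k).astype(np.uint8),np.ones((3,3)))>0))
        if len(xs)<12: continue
        P=np.array([ray(T,a,b,202)[:2] for a,b in zip(xs,ys)]); vx,vy,x0,y0=cv2.fitLine(P.astype(np.float32),cv2.DIST_L2,0,.01,.01).ravel(); print(th,len(xs),x0,y0,np.degrees(np.arctan(vy/vx)))
print("head",ray(T,444,234.5,85),"scene",ray(S,84+(638-528)/4,227+(366-264)/4,85),"tri",tri(T,(444,234.5),S,(84+110/4,227+102/4)))
plan(600.5,-149.5,240,10)
E
```

```text
[189, 274, 139, 100, 103, 105, 102, 90, 79, 119, 102, 100, 91, 63, 25, 19, 25, 49, 50, 48, 48, 48, 50, 50, 55, 46, 40, 102, 127]
80 238 554.0612 160.74326 55.661564
90 180 555.16174 161.28857 56.991417
100 106 558.0147 165.06499 56.55692
110 43 554.9374 159.5174 48.264694
[238, 153, 100, 100, 80, 78, 83, 84, 78, 65, 64, 62, 47, 32, 38, 69, 86, 82, 76, 74, 42, 48, 51, 47, 48, 56, 101, 116, 108]
80 149 580.6412 -144.06284 -39.45715
90 59 567.5001 -155.26593 -55.218136
100 47 569.5486 -158.50337 -58.158867
head [ 499.44375238 -395.30625258   85.        ] scene [ 502.68063448 -392.86338444   85.        ] tri [ 499.81369496 -395.37486183   81.47209228]
pos [ 249.4 -600.2  214.6] xyaw 22.56 tilt 0.0 -> shift mm [ 497.2 -281.5  -25.4] turn [-0.    0.   12.56]
```

Run:
```python
from h import *
T=np.load("T.npy",allow_pickle=True).item()
V=T["color"].sum(2).astype(int)
for cu,cv_,th in((206,195,42),(351,185,52)):
    P=[]
    for v in range(cv_-9,cv_+10):
        w=V[v,cu-6:cu+6]; k=np.clip(th-w,0,None)
        if k.sum()>0: P.append((v,(k*np.arange(cu-6,cu+6)).sum()/k.sum(),k.sum()))
    print([(a,round(float(b),1),int(c)) for a,b,c in P])
    Q=np.array([ray(T,b,a,187)[:2] for a,b,c in P],np.float32); vx,vy,x0,y0=cv2.fitLine(Q,cv2.DIST_HUBER,0,.01,.01).ravel(); print(x0,y0,np.degrees(np.arctan(vy/vx)))
```

```text
[(186, 207.4, 51), (187, 207.9, 74), (188, 207.8, 56), (189, 207.0, 50), (190, 207.0, 65), (191, 206.8, 47), (192, 206.7, 55), (193, 206.6, 59), (194, 206.0, 59), (195, 205.9, 49), (196, 206.0, 57), (197, 205.7, 60), (198, 205.1, 55), (199, 205.0, 67), (200, 204.7, 58), (201, 204.7, 55), (202, 204.5, 46), (203, 204.0, 58), (204, 203.8, 61)]
570.0269 172.84065 -10.6502075
[(176, 348.5, 40), (177, 350.5, 57), (178, 350.9, 63), (179, 351.2, 55), (180, 350.4, 46), (181, 349.5, 40), (182, 349.7, 40), (183, 349.8, 45), (184, 350.2, 38), (185, 350.2, 39), (186, 350.2, 37), (187, 350.4, 33), (188, 350.9, 49), (189, 351.1, 47), (190, 351.2, 36), (191, 351.3, 35), (192, 351.6, 39), (193, 352.8, 85), (194, 353.4, 149)]
598.36633 -145.90735 8.613398
```

```bash
python3 -m pendant '[{"delta_pos":[0,0,-0.04],"turn":[0,0,0]},{"delta_pos":[0.03,-0.02,-0.04],"turn":[0,0,6]},{"delta_pos":[0.06,-0.035,-0.04],"turn":[0,0,13]},{"delta_pos":[0.497,-0.281,-0.04],"turn":[0,0,13]},{"delta_pos":[0.497,-0.281,-0.04],"turn":[0,0,13]},{"delta_pos":[0.497,-0.281,-0.04],"turn":[0,0,13]},{"delta_pos":[0.497,-0.281,-0.04],"turn":[0,0,13]},{"delta_pos":[0.497,-0.281,-0.04],"turn":[0,0,13]},{"delta_pos":[0.497,-0.281,-0.04],"turn":[0,0,13]},{"delta_pos":[0.497,-0.281,-0.04],"turn":[0,0,13]},{"delta_pos":[0.497,-0.281,-0.04],"turn":[0,0,13]},{"delta_pos":[0.497,-0.281,-0.04],"turn":[0,0,13]},{"delta_pos":[0.497,-0.281,-0.04],"turn":[0,0,13]},{"delta_pos":[0.497,-0.281,-0.04],"turn":[0,0,13]},{"delta_pos":[0.497,-0.281,-0.04],"turn":[0,0,13]},{"delta_pos":[0.497,-0.281,-0.04],"turn":[0,0,13]},{"delta_pos":[0.497,-0.281,-0.04],"turn":[0,0,13]},{"delta_pos":[0.497,-0.281,-0.04],"turn":[0,0,13]},{"delta_pos":[0.497,-0.281,-0.04],"turn":[0,0,13]}]' 1 3; python3 -c "
from h import *
plan(600.5,-149.5,200,10)"
```

```text
time: 2.08
ee_pos: [600.0, -151.0, 254.6]
ee_rot: [3.131, 0.26, -0.0]
wrist_force: [0.2, -0.4, 0.3]
finger_gap: 95.4
grasp_force: 0.0
pos [ 600.  -151.   254.6] xyaw 9.5 tilt 0.02 -> shift mm [ 0.8 -1.4 54.6] turn [ 0.01  0.02 -0.5 ]
```

```bash
python3 -m pendant '[{"delta_pos":[0.001,-0.0015,0.03],"turn":[0,0,-1.2]},{"delta_pos":[0.001,-0.0015,0.06],"turn":[0,0,-1.2]},{"delta_pos":[0.001,-0.0015,0.077],"turn":[0,0,-1.2]},{"delta_pos":[0.001,-0.0015,0.077],"turn":[0,0,-1.2]},{"delta_pos":[0.001,-0.0015,0.077],"turn":[0,0,-1.2]},{"delta_pos":[0.001,-0.0015,0.077],"turn":[0,0,-1.2]}]' 0.35 3
python3 - <<'E'
from h import *
plan(600.5,-149.5,177,10.7); print(read_state()["moment"],read_state()["finger_gap"])
for n,u,v in(("top",350,187),("scene",346,190)):
    c=camera(n)["color"]; cv2.imwrite(f"pics/g_{n}.png",cv2.resize(c[v-33:v+33,u-40:u+40],(640,528),interpolation=cv2.INTER_CUBIC)[:,:,::-1])
a=cv2.imread("pics/g_top.png");b=cv2.imread("pics/g_scene.png");cv2.imwrite("pics/g1.png",cv2.resize(np.hstack([a,b]),(800,330)))
E
```

```text
time: 2.58
ee_pos: [601.7, -149.6, 179.5]
ee_rot: [3.127, 0.292, 0.004]
wrist_force: [0.7, -0.4, 0.2]
finger_gap: 60.7
grasp_force: 0.0
pos [ 601.7 -149.6  179.5] xyaw 10.68 tilt 0.15 -> shift mm [-1.2 -0.3  2.5] turn [ 0.07 -0.13 -0.02]
[-0.01158568 -0.02489044 -0.04413231] 60.70608630352983
```

View pics/g1.png

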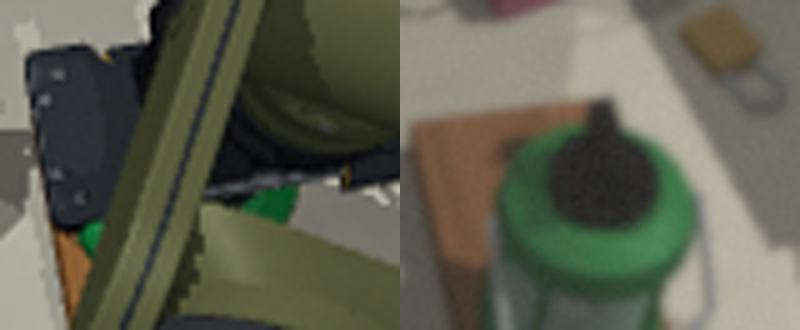

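The top view is blocked by the arm, and the scene crop shows the other lantern, because the right-hand one sits at (213,240) there. I'll close gently and go by the moment and gap.

```bash
python3 -m pendant '[{"delta_pos":[-0.001,0,0.001],"turn":[0,0,0]},{"delta_pos":[-0.001,0,0.001],"turn":[0,0,0]},{"delta_pos":[-0.001,0,0.001],"turn":[0,0,0]},{"delta_pos":[-0.001,0,0.001],"turn":[0,0,0]},{"delta_pos":[-0.001,0,0.001],"turn":[0,0,0]},{"delta_pos":[-0.001,0,0.001],"turn":[0,0,0]},{"delta_pos":[-0.001,0,0.001],"turn":[0,0,0]},{"delta_pos":[-0.001,0,0.001],"turn":[0,0,0]},{"delta_pos":[-0.001,0,0.001],"turn":[0,0,0]},{"delta_pos":[-0.001,0,0.001],"turn":[0,0,0]},{"delta_pos":[-0.001,0,0.001],"turn":[0,0,0]},{"delta_pos":[-0.001,0,0.001],"turn":[0,0,0]}]' 0 3
python3 - <<'E'
from h import *
s=read_state();plan(600.5,-149.5,177,10.7); print(s["moment"],s["wrist_force"],s["finger_gap"],s["grasp_force"])
for n,u,v in(("scene",213,240),):
    c=camera(n)["color"]; cv2.imwrite(f"pics/g2.png",cv2.resize(c[v-50:v+50,u-50:u+50],(500,500),interpolation=cv2.INTER_CUBIC)[:,:,::-1])
E
```

```text
time: 3.68
ee_pos: [600.7, -150.3, 176.8]
ee_rot: [3.124, 0.294, 0.001]
wrist_force: [1.3, -5.3, -0.9]
finger_gap: 11.9
grasp_force: 3.0
pos [ 600.7 -150.3  176.8] xyaw 10.75 tilt 0.21 -> shift mm [-0.  -0.8 -0.2] turn [ 0.21 -0.03  0.05]
[-0.90941535 -0.29004368 -0.00736108] [ 1.32758739 -5.33624928 -0.87716066] 11.870995972747732 3.0008246074430645
```

View pics/g2.png

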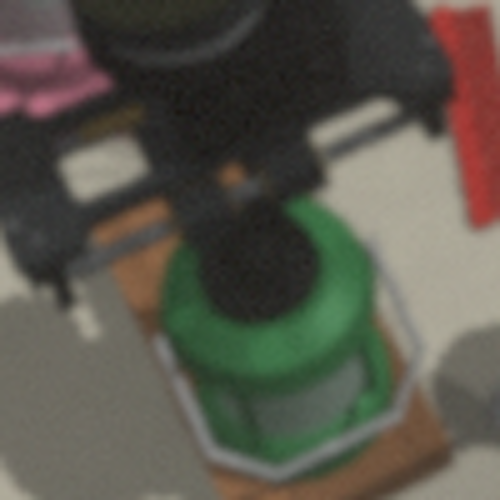

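The fingers hold the wing of the right lantern (gap 11.9, no twisting moment). I'll relieve the side force, firm the grip, and turn 1.2° anticlockwise.

```bash
python3 -m pendant '[{"delta_pos":[0,0.001,0],"turn":[0,0,0]},{"delta_pos":[0,0.001,0],"turn":[0,0,0]},{"delta_pos":[0,0.001,0],"turn":[0,0,0]},{"delta_pos":[0,0.001,0],"turn":[0,0,0]},{"delta_pos":[0,0.001,0],"turn":[0,0,-0.4]},{"delta_pos":[0,0.001,0],"turn":[0,0,-0.8]},{"delta_pos":[0,0.001,0],"turn":[0,0,-1.2]},{"delta_pos":[0,0.001,0],"turn":[0,0,-1.2]},{"delta_pos":[0,0.001,0],"turn":[0,0,-1.2]},{"delta_pos":[0,0.001,0],"turn":[0,0,-1.2]}]' 0 35; python3 -c "
from h import *
s=read_state();plan(600.5,-149.5,177,10.7); print(s['moment'],s['wrist_force'],s['finger_gap'],s['grasp_force'])"
```

```text
time: 4.57
ee_pos: [600.7, -150.3, 176.7]
ee_rot: [3.123, 0.327, 0.001]
wrist_force: [0.9, -5.0, -0.6]
finger_gap: 11.9
grasp_force: 35.0
pos [ 600.7 -150.3  176.7] xyaw 11.94 tilt 0.1 -> shift mm [ 0.  -0.9 -0.3] turn [ 0.1  -0.02  1.24]
[-1.02625794 -0.23946019 -0.04189852] [ 0.87176281 -4.98543416 -0.63031748] 11.906135346617361 35.000991225242615
```

```bash
python3 -m pendant '[{"delta_pos":[0,0,0],"turn":[0,0,-0.4]},{"delta_pos":[0,0,0],"turn":[0,0,-0.8]},{"delta_pos":[0,0,0],"turn":[0,0,-1.0]},{"delta_pos":[0,0,0],"turn":[0,0,-1.0]},{"delta_pos":[0,0,0],"turn":[0,0,-1.0]}]' 0 35; python3 -c "
from h import *
s=read_state();plan(600.5,-149.5,177,10.7); print(s['moment'],s['wrist_force'],s['finger_gap'],s['grasp_force'])"
```

```text
time: 4.98
ee_pos: [600.7, -150.4, 176.8]
ee_rot: [3.12, 0.354, 0.001]
wrist_force: [1.1, -5.6, -0.8]
finger_gap: 11.9
grasp_force: 35.0
pos [ 600.7 -150.4  176.8] xyaw 12.94 tilt 0.11 -> shift mm [ 0.  -0.9 -0.2] turn [ 0.11 -0.02  2.24]
[-1.00670191 -0.24734923 -0.08617977] [ 1.06213241 -5.5767486  -0.83653931] 11.88926456002565 35.00201225280762
```

```bash
python3 -m pendant '[{"delta_pos":[0,0,0],"turn":[0,0,-0.4]},{"delta_pos":[0,0,0],"turn":[0,0,-0.8]},{"delta_pos":[0,0,0],"turn":[0,0,-0.8]},{"delta_pos":[0,0,0],"turn":[0,0,-0.8]}]' 0 35; python3 -c "
from h import *
s=read_state();plan(600.5,-149.5,177,10.7); print(s['moment'],s['wrist_force'],s['finger_gap'],s['grasp_force'],s['qpos'][5])"
```

```text
time: 5.32
ee_pos: [600.7, -150.4, 176.7]
ee_rot: [3.117, 0.376, 0.001]
wrist_force: [1.0, -5.1, -1.0]
finger_gap: 12.2
grasp_force: 35.0
pos [ 600.7 -150.4  176.7] xyaw 13.74 tilt 0.11 -> shift mm [ 0.  -0.9 -0.3] turn [ 0.11 -0.02  3.04]
[-1.06554504 -0.31878866 -0.02100707] [ 0.96780027 -5.0504367  -0.99123564] 12.207291188204701 35.00102698802948 1.0000128396447057
```

The moment stays near zero after 3°, where a sound cap would show about 0.6 N m, so this is the loose cap. I'll turn it on.

```bash
python3 -m pendant '[{"delta_pos":[0,0,0],"turn":[0,0,-2]},{"delta_pos":[0,0,0],"turn":[0,0,-4]},{"delta_pos":[0,0,0],"turn":[0,0,-6]},{"delta_pos":[0,0,0],"turn":[0,0,-8]},{"delta_pos":[0,0,0],"turn":[0,0,-10]},{"delta_pos":[0,0,0],"turn":[0,0,-12]},{"delta_pos":[0,0,0],"turn":[0,0,-14]},{"delta_pos":[0,0,0],"turn":[0,0,-16]},{"delta_pos":[0,0,0],"turn":[0,0,-18]},{"delta_pos":[0,0,0],"turn":[0,0,-20]},{"delta_pos":[0,0,0],"turn":[0,0,-22]},{"delta_pos":[0,0,0],"turn":[0,0,-24]},{"delta_pos":[0,0,0],"turn":[0,0,-26]},{"delta_pos":[0,0,0],"turn":[0,0,-26]},{"delta_pos":[0,0,0],"turn":[0,0,-26]}]' 0 35; python3 -c "
from h import *
s=read_state();plan(567.5,177,255,-10); print(s['moment'],s['wrist_force'],s['finger_gap'],s['grasp_force'],s['qpos'][5])"
```

```text
time: 6.57
ee_pos: [600.9, -150.8, 176.8]
ee_rot: [2.952, 1.067, 0.001]
wrist_force: [2.3, -7.9, -2.0]
finger_gap: 11.7
grasp_force: 35.0
pos [ 600.9 -150.8  176.8] xyaw 39.77 tilt 0.17 -> shift mm [ 183.9 -273.1  -79.1] turn [ 1.700e-01 -4.000e-02  4.977e+01]
[-1.16569276 -0.41380139  0.07871086] [ 2.31951391 -7.87878265 -1.97363411] 11.707685089738181 34.99815881252289 0.5458047039077508
```

```bash
python3 -m pendant '[{"delta_pos":[0,0,0],"turn":[0,0,0]},{"delta_pos":[0,0,0],"turn":[0,0,0]},{"delta_pos":[0,0,0],"turn":[0,0,0]},{"delta_pos":[0,0,0],"turn":[0,0,0]},{"delta_pos":[0,0,0],"turn":[0,0,0]},{"delta_pos":[0,0,-0.03],"turn":[0,0,0]},{"delta_pos":[0,0,-0.06],"turn":[0,0,0]},{"delta_pos":[0,0,-0.079],"turn":[0,0,0]},{"delta_pos":[0.184,-0.273,-0.079],"turn":[0,0,7]},{"delta_pos":[0.184,-0.273,-0.079],"turn":[0,0,14]},{"delta_pos":[0.184,-0.273,-0.079],"turn":[0,0,21]},{"delta_pos":[0.184,-0.273,-0.079],"turn":[0,0,28]},{"delta_pos":[0.184,-0.273,-0.079],"turn":[0,0,35]},{"delta_pos":[0.184,-0.273,-0.079],"turn":[0,0,42]},{"delta_pos":[0.184,-0.273,-0.079],"turn":[0,0,49.8]},{"delta_pos":[0.184,-0.273,-0.079],"turn":[0,0,49.8]},{"delta_pos":[0.184,-0.273,-0.079],"turn":[0,0,49.8]},{"delta_pos":[0.184,-0.273,-0.079],"turn":[0,0,49.8]},{"delta_pos":[0.184,-0.273,-0.079],"turn":[0,0,49.8]},{"delta_pos":[0.184,-0.273,-0.079],"turn":[0,0,49.8]}]' 0.5 3
python3 - <<'E'
from h import *
plan(567.5,177,177,-10);s=read_state();print(s["moment"],s["wrist_force"],s["finger_gap"])
c=camera("top")["color"];u,v=350,187;a=cv2.resize(c[v-33:v+33,u-33:u+33],(396,396),interpolation=cv2.INTER_CUBIC)
c=camera("scene")["color"];u,v=346,190;b=cv2.resize(c[v-50:v+50,u-50:u+50],(396,396),interpolation=cv2.INTER_CUBIC)
cv2.imwrite("pics/g3.png",np.hstack([a,b])[:,:,::-1])
E
```

```text
time: 8.23
ee_pos: [567.4, 176.8, 255.6]
ee_rot: [3.129, -0.276, -0.0]
wrist_force: [0.0, -0.4, 0.6]
finger_gap: 47.2
grasp_force: 0.0
pos [567.4 176.8 255.6] xyaw -10.07 tilt 0.03 -> shift mm [ 0.  -0.2 78.6] turn [ 0.03  0.01 -0.07]
[ 0.04013659  0.05907527 -0.00580618] [ 0.02628568 -0.44182115  0.60391923] 47.2431413809548
```

View pics/g3.png

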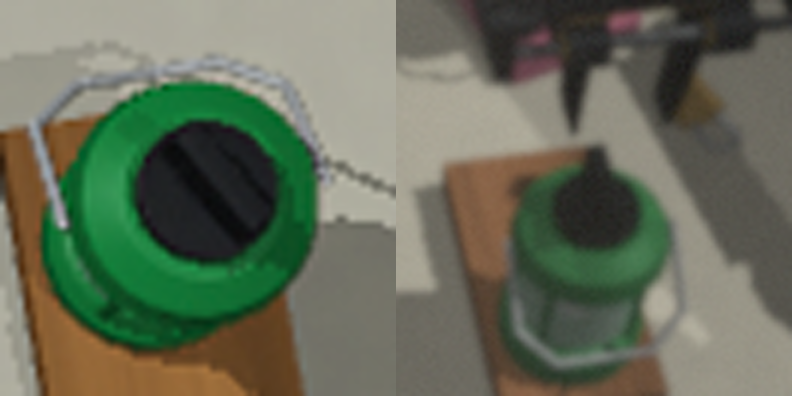

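The right cap has visibly turned about 30° and stayed there. The gripper hovers over the left wing, so I'll descend and close gently.

```bash
python3 -m pendant '[{"delta_pos":[0,0,0.03],"turn":[0,0,0]},{"delta_pos":[0,0,0.06],"turn":[0,0,0]},{"delta_pos":[0,0,0.0785],"turn":[0,0,0]},{"delta_pos":[0,0,0.0785],"turn":[0,0,0]},{"delta_pos":[0,0,0.0785],"turn":[0,0,0]},{"delta_pos":[0,0,0.0785],"turn":[0,0,0]}]' 0.5 3; python3 -m pendant '[{"delta_pos":[0,0,0],"turn":[0,0,0]},{"delta_pos":[0,0,0],"turn":[0,0,0]},{"delta_pos":[0,0,0],"turn":[0,0,0]},{"delta_pos":[0,0,0],"turn":[0,0,0]},{"delta_pos":[0,0,0],"turn":[0,0,0]},{"delta_pos":[0,0,0],"turn":[0,0,0]},{"delta_pos":[0,0,0],"turn":[0,0,0]},{"delta_pos":[0,0,0],"turn":[0,0,0]},{"delta_pos":[0,0,0],"turn":[0,0,0]},{"delta_pos":[0,0,0],"turn":[0,0,0]}]' 0 3;  python3 -c "
from h import *
plan(567.5,177,177,-10)
s=read_state(); print(s['moment'],s['wrist_force'],s['finger_gap'],s['grasp_force'],s['qpos'][5])"
```

```text
time: 8.83
ee_pos: [567.8, 177.1, 177.9]
ee_rot: [-3.129, 0.277, -0.001]
wrist_force: [-0.4, 0.7, 1.5]
finger_gap: 47.3
grasp_force: 0.0
time: 9.67
ee_pos: [567.4, 178.7, 177.3]
ee_rot: [-3.128, 0.274, -0.001]
wrist_force: [1.2, 5.6, 0.9]
finger_gap: 12.2
grasp_force: 3.0
pos [567.4 178.7 177.3] xyaw -10.02 tilt 0.09 -> shift mm [0.4 1.7 0.3] turn [-0.09 -0.02 -0.02]
[ 0.85966281 -0.19679427  0.01541919] [1.1515698  5.5744706  0.86113204] 12.20620896958377 2.9970065597444773 1.9596653826444583
```

```bash
python3 -m pendant '[{"delta_pos":[0,-0.0015,0],"turn":[0,0,0]},{"delta_pos":[0,-0.0015,0],"turn":[0,0,0]},{"delta_pos":[0,-0.0015,0],"turn":[0,0,0]}]' 0 12; python3 -m pendant '[{"delta_pos":[0,0,0],"turn":[0,0,0]},{"delta_pos":[0,0,0],"turn":[0,0,0]},{"delta_pos":[0,0,0],"turn":[0,0,-0.4]},{"delta_pos":[0,0,0],"turn":[0,0,-0.8]},{"delta_pos":[0,0,0],"turn":[0,0,-1.2]},{"delta_pos":[0,0,0],"turn":[0,0,-1.2]},{"delta_pos":[0,0,0],"turn":[0,0,-1.2]}]' 0 40;  python3 -c "
from h import *
plan(567.5,177,177,-10)
s=read_state(); print(s['moment'],s['wrist_force'],s['finger_gap'],s['grasp_force'],s['qpos'][5])"
```

```text
time: 9.92
ee_pos: [567.4, 178.8, 177.3]
ee_rot: [3.128, -0.275, -0.0]
wrist_force: [-1.1, -0.9, 0.9]
finger_gap: 11.7
grasp_force: 12.0
time: 10.5
ee_pos: [567.5, 178.9, 177.3]
ee_rot: [3.131, -0.242, -0.0]
wrist_force: [-1.6, -4.5, 3.5]
finger_gap: 11.9
grasp_force: 40.0
pos [567.5 178.9 177.3] xyaw -8.85 tilt 0.07 -> shift mm [0.3 1.8 0.3] turn [0.07 0.01 1.15]
[-0.85496488  0.43816857 -0.11291861] [-1.57541712 -4.47268537  3.46565002] 11.943817746486477 40.00548720359802 1.9412203936894394
```

```bash
for t in 1; do python3 -m pendant '[{"delta_pos":[0,0,0],"turn":[0,0,-0.4]},{"delta_pos":[0,0,0],"turn":[0,0,-0.8]},{"delta_pos":[0,0,0],"turn":[0,0,-0.8]}]' 0 40; done
cat > m.py <<'E'
from h import *
plan(567.5,177,177,-10)
L=[]
for _ in range(6): s=read_state(); L.append(s['moment'][2]); camera("scene")
print(np.round(L,3),np.mean(L),s['wrist_force'],s['finger_gap'],s['time'])
E
python3 m.py
```

```text
time: 10.75
ee_pos: [567.5, 178.8, 177.3]
ee_rot: [3.133, -0.221, -0.0]
wrist_force: [-2.9, -5.0, 3.2]
finger_gap: 11.7
grasp_force: 40.0
pos [567.5 178.8 177.3] xyaw -8.06 tilt 0.07 -> shift mm [0.3 1.8 0.3] turn [0.07 0.01 1.94]
[-0.239 -0.281 -0.253 -0.253 -0.284 -0.168] -0.24630929573364624 [-2.11338495 -4.46995476  4.25548852] 11.833139425145722 11.0
```

It winds up springily, at about 0.25 N m and rising, so this is the sound cap. I'll add 1.2° to reach about 0.5 N m and hold.

```bash
python3 -m pendant '[{"delta_pos":[0,0,0],"turn":[0,0,-0.4]},{"delta_pos":[0,0,0],"turn":[0,0,-0.8]},{"delta_pos":[0,0,0],"turn":[0,0,-1.1]},{"delta_pos":[0,0,0],"turn":[0,0,-1.1]},{"delta_pos":[0,0,0],"turn":[0,0,-1.1]}]' 0 40; python3 m.py
```

```text
time: 11.47
ee_pos: [567.5, 178.8, 177.3]
ee_rot: [3.135, -0.192, -0.001]
wrist_force: [-2.4, -5.0, 3.8]
finger_gap: 12.0
grasp_force: 40.1
pos [567.5 178.8 177.3] xyaw -7.0 tilt 0.07 -> shift mm [0.3 1.8 0.3] turn [0.07 0.02 3.  ]
[-0.433 -0.444 -0.398 -0.466 -0.429 -0.46 ] -0.43832520347162424 [-2.08256524 -5.13685933  3.50853049] 11.89880574441551 11.7167
```

```bash
python3 -m pendant '[{"delta_pos":[0,0,0],"turn":[0,0,-0.3]},{"delta_pos":[0,0,0],"turn":[0,0,-0.35]},{"delta_pos":[0,0,0],"turn":[0,0,-0.35]},{"delta_pos":[0,0,0],"turn":[0,0,-0.35]},{"delta_pos":[0,0,0],"turn":[0,0,-0.35]}]' 0 40; python3 m.py
```

```text
time: 12.18
ee_pos: [567.4, 178.8, 177.2]
ee_rot: [3.135, -0.183, -0.001]
wrist_force: [-1.4, -4.9, 4.5]
finger_gap: 11.9
grasp_force: 40.1
pos [567.4 178.8 177.2] xyaw -6.66 tilt 0.06 -> shift mm [0.3 1.8 0.2] turn [0.06 0.02 3.34]
[-0.501 -0.511 -0.512 -0.517 -0.551 -0.517] -0.5183817688294915 [-2.06030023 -4.27729747  2.96682732] 11.537083792242436 12.4333
```

Held at 0.52 N m. Next I'll unwind, release, lift, and head for the peg.

```bash
python3 -m pendant '[{"delta_pos":[0,0,0],"turn":[0,0,0.8]},{"delta_pos":[0,0,0],"turn":[0,0,1.6]},{"delta_pos":[0,0,0],"turn":[0,0,2.5]},{"delta_pos":[0,0,0],"turn":[0,0,2.5]},{"delta_pos":[0,0,0],"turn":[0,0,2.5]}]' 0 20;python3 -m pendant '[{"delta_pos":[0,0,0],"turn":[0,0,0]},{"delta_pos":[0,0,0],"turn":[0,0,0]},{"delta_pos":[0,0,0],"turn":[0,0,0]},{"delta_pos":[0,0,0],"turn":[0,0,0]},{"delta_pos":[0,0,0],"turn":[0,0,0]},{"delta_pos":[0,0,-0.03],"turn":[0,0,0]},{"delta_pos":[0,0,-0.06],"turn":[0,0,0]},{"delta_pos":[0,0,-0.085],"turn":[0,0,0]},{"delta_pos":[0,0,-0.085],"turn":[0,0,0]}]' 0.7 5;  python3 -c "
from h import *
plan(499.5,-395,250,11)
s=read_state(); print(s['moment'],s['qpos'][5])"
```

```text
time: 12.9
ee_pos: [567.4, 178.9, 177.3]
ee_rot: [3.131, -0.249, -0.001]
wrist_force: [-2.5, -4.3, 3.4]
finger_gap: 11.7
grasp_force: 20.0
time: 13.65
ee_pos: [570.4, 180.3, 269.4]
ee_rot: [-3.128, 0.248, -0.017]
wrist_force: [0.3, 0.0, 0.8]
finger_gap: 64.7
grasp_force: 0.0
pos [570.4 180.3 269.4] xyaw -9.08 tilt 0.65 -> shift mm [ 20.5 579.4  17. ] turn [ -0.15  -0.64 -20.08]
[-0.01927403 -0.00563526  0.00619298] 1.945389718292554
```

```bash
python3 -m pendant '[{"delta_pos":[0.0205,0.578,0.01],"turn":[0,0,-5]},{"delta_pos":[0.0205,0.578,0.01],"turn":[0,0,-10]},{"delta_pos":[0.0205,0.578,0.01],"turn":[0,0,-15]},{"delta_pos":[0.0205,0.578,0.01],"turn":[0,0,-20]},{"delta_pos":[0.0205,0.578,0.01],"turn":[0,0,-20]},{"delta_pos":[0.0205,0.578,0.01],"turn":[0,0,-20]},{"delta_pos":[0.0205,0.578,0.01],"turn":[0,0,-20]},{"delta_pos":[0.0205,0.578,0.01],"turn":[0,0,-20]},{"delta_pos":[0.0205,0.578,0.01],"turn":[0,0,-20]},{"delta_pos":[0.0205,0.578,0.01],"turn":[0,0,-20]},{"delta_pos":[0.0205,0.578,0.01],"turn":[0,0,-20]},{"delta_pos":[0.0205,0.578,0.01],"turn":[0,0,-20]},{"delta_pos":[0.0205,0.578,0.01],"turn":[0,0,-20]},{"delta_pos":[0.0205,0.578,0.01],"turn":[0,0,-20]},{"delta_pos":[0.0205,0.578,0.01],"turn":[0,0,-20]},{"delta_pos":[0.0205,0.578,0.01],"turn":[0,0,-20]},{"delta_pos":[0.0205,0.578,0.01],"turn":[0,0,-20]},{"delta_pos":[0.0205,0.578,0.01],"turn":[0,0,-20]},{"delta_pos":[0.0205,0.578,0.01],"turn":[0,0,-20]}]' 0.75 5;  python3 - <<'E'
from h import *
plan(499.5,-395,55,11)
T=avg("top");S=avg("scene")
np.save("T2.npy",T,allow_pickle=True)
u,v=438,235;a=cv2.resize(T["color"][v-50:v+50,u-50:u+50],(396,396),interpolation=cv2.INTER_CUBIC)
u,v=117,260;b=cv2.resize(S["color"][v-50:v+50,u-50:u+50],(396,396),interpolation=cv2.INTER_CUBIC)
cv2.imwrite("pics/g4.png",np.clip(np.hstack([a,b])*1.2,0,255).astype(np.uint8)[:,:,::-1])
# scene: head bright wood
hsv=cv2.cvtColor(S["color"],cv2.COLOR_RGB2HSV)
m=((hsv[...,0]<25)&(hsv[...,1]>70)).astype(np.uint8);m[:,:95]=0;m[:,140:]=0;m[:240]=0;m[280:]=0
ys,xs=np.nonzero(m);w=S["color"].sum(2)[ys,xs]; print(xs.min(),xs.max(),ys.min(),ys.max(),np.percentile(w,[5,25,50,75,95]))
# left wing / cap check & holes from empty view
E
```

```text
time: 15.23
ee_pos: [497.0, -393.1, 252.2]
ee_rot: [-3.127, -0.302, -0.0]
wrist_force: [0.0, -0.2, -0.8]
finger_gap: 71.4
grasp_force: 0.0
pos [ 497.  -393.1  252.2] xyaw 11.02 tilt 0.02 -> shift mm [  2.    2.4 197.2] turn [-0.   -0.01  0.02]
104 126 247 269 [226.35 264.   315.5  408.   414.65]
```

View pics/g4.png

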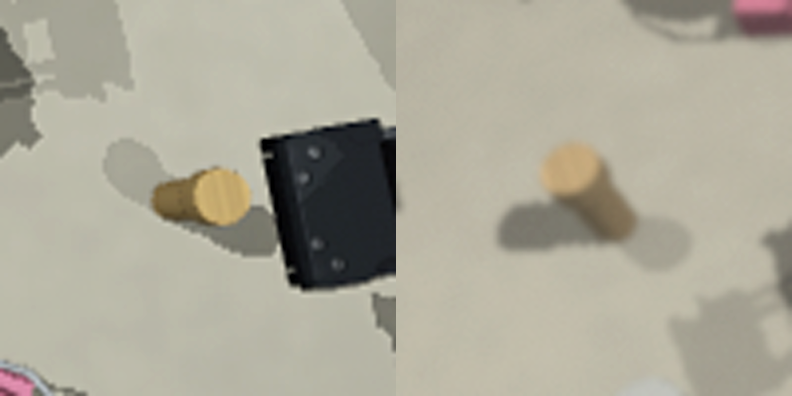

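The peg still stands with its head at (444,234.5) in the top view and (111,252.5) in the scene view. I'll descend over it.

```bash
python3 -m pendant '[{"delta_pos":[0.003,0.003,0.04],"turn":[0,0,0]},{"delta_pos":[0.003,0.003,0.08],"turn":[0,0,0]},{"delta_pos":[0.003,0.003,0.12],"turn":[0,0,0]},{"delta_pos":[0.003,0.003,0.15],"turn":[0,0,0]},{"delta_pos":[0.003,0.003,0.175],"turn":[0,0,0]},{"delta_pos":[0.003,0.003,0.19],"turn":[0,0,0]},{"delta_pos":[0.003,0.003,0.197],"turn":[0,0,0]},{"delta_pos":[0.003,0.003,0.197],"turn":[0,0,0]},{"delta_pos":[0.003,0.003,0.197],"turn":[0,0,0]},{"delta_pos":[0.003,0.003,0.197],"turn":[0,0,0]}]' 0.75 5;python3 -m pendant '[{"delta_pos":[0,0,0],"turn":[0,0,0]},{"delta_pos":[0,0,0],"turn":[0,0,0]},{"delta_pos":[0,0,0],"turn":[0,0,0]},{"delta_pos":[0,0,0],"turn":[0,0,0]},{"delta_pos":[0,0,0],"turn":[0,0,0]},{"delta_pos":[0,0,0],"turn":[0,0,0]},{"delta_pos":[0,0,0],"turn":[0,0,0]},{"delta_pos":[0,0,0],"turn":[0,0,0]},{"delta_pos":[0,0,0],"turn":[0,0,0]},{"delta_pos":[0,0,0],"turn":[0,0,0]},{"delta_pos":[0,0,0],"turn":[0,0,0]}]' 0 8;  python3 -c "
from h import *
plan(499.5,-395,200,11)
s=read_state(); print(s['wrist_force'],s['finger_gap'])"
```

```text
time: 16.47
ee_pos: [501.3, -398.1, 57.7]
ee_rot: [3.124, 0.298, 0.004]
wrist_force: [0.1, -0.5, -0.8]
finger_gap: 71.6
grasp_force: 0.0
time: 17.38
ee_pos: [500.0, -396.9, 55.2]
ee_rot: [-3.127, -0.299, -0.0]
wrist_force: [0.7, 0.6, 0.2]
finger_gap: 35.9
grasp_force: 8.0
pos [ 500.  -396.9   55.2] xyaw 10.91 tilt 0.0 -> shift mm [  -0.2   -2.  -144.8] turn [-0.   -0.   -0.09]
[0.73460316 0.56972976 0.20278546] 35.948616155255145
```

```bash
python3 -m pendant '[{"delta_pos":[0,0,-0.01],"turn":[0,0,0]},{"delta_pos":[0,0,-0.03],"turn":[0,0,0]},{"delta_pos":[0,0,-0.05],"turn":[0,0,0]},{"delta_pos":[0,0,-0.07],"turn":[0,0,0]},{"delta_pos":[0,0,-0.08],"turn":[0,0,0]},{"delta_pos":[0,0,-0.08],"turn":[0,0,0]},{"delta_pos":[0,0,-0.08],"turn":[0,0,0]},{"delta_pos":[0,0,-0.08],"turn":[0,0,0]},{"delta_pos":[0,0,-0.08],"turn":[0,0,0]}]' 0 8;  python3 - <<'E'
from h import *
plan(488.5,-172.6,132,11)
s=read_state(); print(s['wrist_force'],s['finger_gap'])
c=camera("scene"); X=s["ee_pos"]; p=proj(c,[X[0],X[1],X[2]-55]).round().astype(int); print("foot pred",proj(c,[X[0],X[1],X[2]-55]))
u,v=p; a=cv2.resize(c["color"][v-40:v+30,u-40:u+40],(640,560),interpolation=cv2.INTER_CUBIC); cv2.imwrite("pics/g5.png",a[:,:,::-1]); print(u-40,v-40)
E
```

```text
time: 18.13
ee_pos: [499.2, -396.1, 133.2]
ee_rot: [-3.125, -0.298, 0.003]
wrist_force: [-0.2, -0.5, -1.1]
finger_gap: 35.5
grasp_force: 8.0
pos [ 499.2 -396.1  133.2] xyaw 10.91 tilt 0.18 -> shift mm [  31.9 -221.5    1.7] turn [-0.15  0.11 -0.09]
[-0.21766319 -0.49392842 -1.11480147] 35.46985592486243
foot pred [111.0445488  252.91323631]
71 213
```

View pics/g5.png

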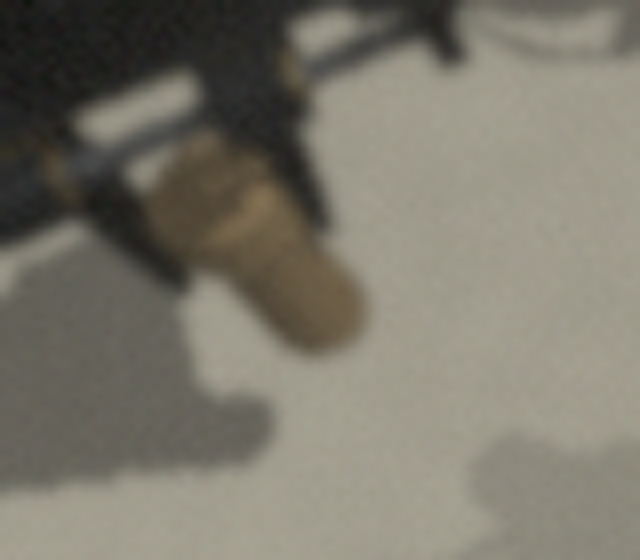

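The peg is held upright, with its foot at (111.6,252) against a predicted (111,252.9), so it is centred within a pixel. Moving over the hole.

```bash
python3 -m pendant '[{"delta_pos":[0.004,-0.02,0],"turn":[0,0,0]},{"delta_pos":[0.008,-0.055,0],"turn":[0,0,0]},{"delta_pos":[0.013,-0.09,0],"turn":[0,0,0]},{"delta_pos":[0.018,-0.125,0],"turn":[0,0,0]},{"delta_pos":[0.023,-0.16,0],"turn":[0,0,0]},{"delta_pos":[0.028,-0.19,0],"turn":[0,0,0]},{"delta_pos":[0.031,-0.21,0],"turn":[0,0,0]},{"delta_pos":[0.032,-0.221,0],"turn":[0,0,0]},{"delta_pos":[0.032,-0.221,0],"turn":[0,0,0]},{"delta_pos":[0.032,-0.221,0],"turn":[0,0,0]},{"delta_pos":[0.032,-0.221,0],"turn":[0,0,0]},{"delta_pos":[0.032,-0.221,0],"turn":[0,0,0]}]' 0 8;  python3 - <<'E'
from h import *
plan(488.5,-172.6,90,11)
s=read_state(); print(s['wrist_force'],s['finger_gap'])
o=[]
for n in("top","scene"):
    c=camera(n); X=s["ee_pos"]; p=proj(c,[X[0],X[1],40]).round().astype(int); print(n,"foot",proj(c,[X[0],X[1],X[2]-55]),"hole",proj(c,[488.5,-172.6,30]),p-33)
    u,v=p; o.append(cv2.resize(c["color"][v-33:v+33,u-33:u+33],(396,396),interpolation=cv2.INTER_CUBIC))
cv2.imwrite("pics/g6.png",np.hstack(o)[:,:,::-1])
E
```

```text
time: 19.18
ee_pos: [489.7, -175.1, 135.1]
ee_rot: [3.127, 0.297, -0.0]
wrist_force: [0.1, -0.4, -0.7]
finger_gap: 35.6
grasp_force: 8.0
pos [ 489.7 -175.1  135.1] xyaw 10.83 tilt 0.02 -> shift mm [-0.7 -2.6 45.1] turn [ 0.01  0.01 -0.17]
[ 0.1257619  -0.35256598 -0.71582592] 35.609656922644106
top foot [354.03469256 236.28181181] hole [349.34915523 237.39308929] [318 204]
scene foot [199.96786993 224.57671493] hole [204.13700999 233.68318263] [170 199]
```

View pics/g6.png

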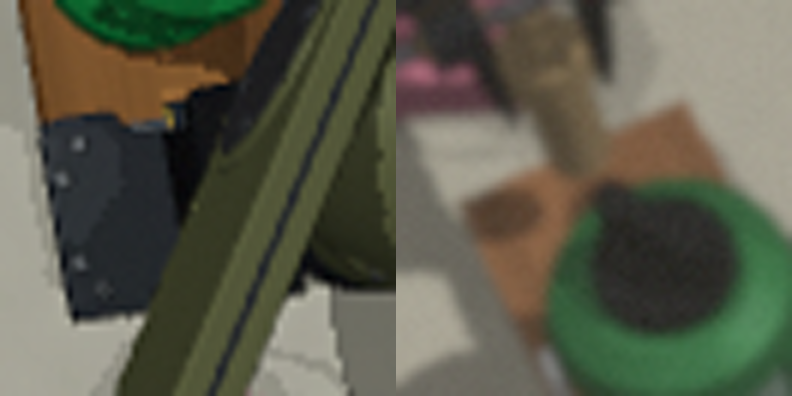

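The hole itself is hidden behind the cap wing at about (600,195) in the crop, and the dark ellipse at (505,215) is the peg's shadow. The plate edges agree with my estimate. I'll lower to just above the mouth.

```bash
python3 -m pendant '[{"delta_pos":[-0.0007,-0.0026,0.015],"turn":[0,0,0]},{"delta_pos":[-0.0007,-0.0026,0.03],"turn":[0,0,0]},{"delta_pos":[-0.0007,-0.0026,0.043],"turn":[0,0,0]},{"delta_pos":[-0.0007,-0.0026,0.043],"turn":[0,0,0]},{"delta_pos":[-0.0007,-0.0026,0.043],"turn":[0,0,0]},{"delta_pos":[-0.0007,-0.0026,0.043],"turn":[0,0,0]},{"delta_pos":[-0.0007,-0.0026,0.043],"turn":[0,0,0]}]' 0 8;  python3 -c "
from h import *
plan(488.5,-172.6,90,11)
s=read_state(); print(s['wrist_force'])"
```

```text
time: 19.87
ee_pos: [489.2, -171.9, 93.2]
ee_rot: [3.126, 0.298, 0.002]
wrist_force: [0.4, 0.2, -0.5]
finger_gap: 35.5
grasp_force: 8.0
pos [ 489.2 -171.9   93.2] xyaw 10.91 tilt 0.1 -> shift mm [-0.8  0.5  3.2] turn [ 0.06 -0.08 -0.09]
[ 0.43376052  0.22435331 -0.54081108]
```

Now lower slowly, 12 mm down to 4 mm into the hole.

```bash
python3 -m pendant '[{"delta_pos":[-0.0005,0.0005,0.002],"turn":[0,0,0]},{"delta_pos":[-0.0005,0.0005,0.004],"turn":[0,0,0]},{"delta_pos":[-0.0005,0.0005,0.006],"turn":[0,0,0]},{"delta_pos":[-0.0005,0.0005,0.008],"turn":[0,0,0]},{"delta_pos":[-0.0005,0.0005,0.010],"turn":[0,0,0]},{"delta_pos":[-0.0005,0.0005,0.012],"turn":[0,0,0]},{"delta_pos":[-0.0005,0.0005,0.012],"turn":[0,0,0]},{"delta_pos":[-0.0005,0.0005,0.012],"turn":[0,0,0]}]' 0 8;  python3 -c "
from h import *
plan(488.5,-172.6,61,11)
s=read_state(); print(s['wrist_force'],s['moment'])"
```

```text
time: 20.53
ee_pos: [487.9, -171.9, 79.9]
ee_rot: [-3.127, -0.299, 0.001]
wrist_force: [-0.9, -0.1, -0.7]
finger_gap: 35.6
grasp_force: 8.0
pos [ 487.9 -171.9   79.9] xyaw 10.91 tilt 0.03 -> shift mm [ 0.5  0.8 18.9] turn [-0.02  0.02 -0.09]
[-0.89870805 -0.12110243 -0.67539554] [0.04168925 0.00326338 0.01754583]
```

The foot is 5 mm into the hole with no force. Continuing.

```bash
python3 -m pendant '[{"delta_pos":[0,0,0.002],"turn":[0,0,0]},{"delta_pos":[0,0,0.004],"turn":[0,0,0]},{"delta_pos":[0,0,0.006],"turn":[0,0,0]},{"delta_pos":[0,0,0.008],"turn":[0,0,0]},{"delta_pos":[0,0,0.010],"turn":[0,0,0]},{"delta_pos":[0,0,0.012],"turn":[0,0,0]},{"delta_pos":[0,0,0.014],"turn":[0,0,0]},{"delta_pos":[0,0,0.016],"turn":[0,0,0]},{"delta_pos":[0,0,0.016],"turn":[0,0,0]},{"delta_pos":[0,0,0.016],"turn":[0,0,0]},{"delta_pos":[0,0,0.0175],"turn":[0,0,0]},{"delta_pos":[0,0,0.0185],"turn":[0,0,0]},{"delta_pos":[0,0,0.0185],"turn":[0,0,0]},{"delta_pos":[0,0,0.0185],"turn":[0,0,0]}]' 0 8;  python3 -c "
from h import *
plan(488.5,-172.6,61,11)
s=read_state(); print(s['wrist_force'],s['moment'])"
```

```text
time: 21.7
ee_pos: [488.0, -172.0, 61.6]
ee_rot: [-3.127, -0.299, 0.0]
wrist_force: [-0.1, 0.2, -0.3]
finger_gap: 35.5
grasp_force: 8.0
pos [ 488.  -172.    61.6] xyaw 10.91 tilt 0.01 -> shift mm [0.4 0.7 0.6] turn [-0.    0.   -0.09]
[-0.12186049  0.17435735 -0.31008594] [ 0.02379058  0.00465321 -0.01828593]
```

Home with no load. Release and lift away.

```bash
python3 -m pendant '[{"delta_pos":[0,0,0],"turn":[0,0,0]},{"delta_pos":[0,0,0],"turn":[0,0,0]},{"delta_pos":[0,0,0],"turn":[0,0,0]},{"delta_pos":[0,0,0],"turn":[0,0,0]},{"delta_pos":[0,0,0],"turn":[0,0,0]},{"delta_pos":[0,0,0],"turn":[0,0,0]},{"delta_pos":[0,0,0],"turn":[0,0,0]},{"delta_pos":[0,0,-0.03],"turn":[0,0,0]},{"delta_pos":[0,0,-0.06],"turn":[0,0,0]},{"delta_pos":[0,0,-0.09],"turn":[0,0,0]},{"delta_pos":[0,0,-0.12],"turn":[0,0,0]},{"delta_pos":[0,0,-0.15],"turn":[0,0,0]},{"delta_pos":[-0.10,0,-0.18],"turn":[0,0,0]},{"delta_pos":[-0.15,0,-0.19],"turn":[0,0,0]},{"delta_pos":[-0.15,0.1,-0.19],"turn":[0,0,0]},{"delta_pos":[-0.15,0.15,-0.19],"turn":[0,0,0]},{"delta_pos":[-0.15,0.15,-0.19],"turn":[0,0,0]},{"delta_pos":[-0.15,0.15,-0.19],"turn":[0,0,0]},{"delta_pos":[-0.15,0.15,-0.19],"turn":[0,0,0]}]' 0.75 5;  python3 - <<'E'
from h import *
s=read_state(); print(s['wrist_force'],s['ee_pos'],s["qvel"].round(3))
T=camera("top");S=camera("scene"); print(proj(T,[488.2,-172.5,91]),proj(S,[488.2,-172.5,91]))
a=cv2.resize(T["color"][140:290,170:400],(598,390),interpolation=cv2.INTER_CUBIC);cv2.imwrite("pics/end.png",a[:,:,::-1])
E
```

```text
time: 23.28
ee_pos: [367.5, -353.3, 252.6]
ee_rot: [3.125, 0.289, -0.0]
wrist_force: [-0.8, 0.4, 0.2]
finger_gap: 71.5
grasp_force: 0.0
[-0.75378974  0.42404611  0.15610219] [ 367.45625975 -353.30944163  252.62454634] [ 0.064 -0.027  0.043  0.061  0.047  0.059]
[353.84728289 236.7174455 ] [200.08212075 221.58342611]
```

View pics/end.png

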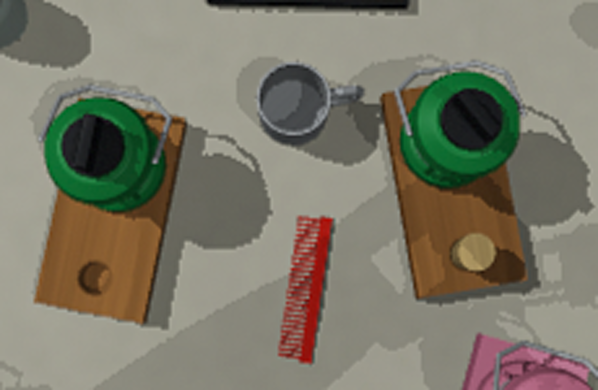

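The peg's head is at (352,237) in the top view, within 2 px of the fully-home prediction. The left cap is back in line with its plate, the right cap is still turned, and the arm is clear. Handing in.

```bash
python3 -m pendant '[{"delta_pos":[0,0,0],"turn":[0,0,0]},{"delta_pos":[0,0,0],"turn":[0,0,0]},{"delta_pos":[0,0,0],"turn":[0,0,0]},{"delta_pos":[0,0,0],"turn":[0,0,0]}]' >/dev/null; python3 -c "
from bench import *
print(sign_off())"
```

```text
the job is handed in; nothing more can be done
None
```

The job is handed in and no verdict came back: the robot's left lantern has the sound cap (loaded to about 0.52 N m, then released), the right one's cap is loose (left turned about 29°), and the tally peg stands home in the right lantern's dock hole.

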